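# Set the coffee grinder to fine, seat its cup on the drive spindle and hold it down

## Robot

A 6-joint arm with a two-finger parallel gripper is mounted at the origin on a cart in front of the work surface, level with it; the furniture and walls round the work are solid. World frame = base frame: x ahead of the robot, y to its left, z up, the work surface at z = 0. Lengths are in m, angles in rad, forces in N, time in s.
With the tool pointing down it reaches from about 0.35 to 1 m from the base axis. Payload 7.1 kg.
Tool frame: the origin (TCP) lies at the very end of the fingers, on their centre line; the grasp point (between the pads) lies 19 mm behind it (manip.tcp_to_grasp is the z of the grasp point in the tool frame, in m); z points along the fingers, y is the line along which they close (so a half turn about z gives the same grasp; the last joint's range is limited). The gripper opens to 85 mm and grips with 20 to 120 N. Pads are 22 mm wide; open, the fingers measure 114 mm over their backs; the gripper's body (76 mm by 85 mm) begins 54 mm behind the grasp point. The pads swing forward as they close: fully open they stand 13 mm farther back than shut.
Start: joints at [-1.342, 0.423, 1.63, -0, 1.089, -0.019], TCP at [0.153, -0.606, 0.205] pointing down, gripper open.
Joint ranges: [-3, 3], [-0.9, 2.11], [0.09, 2.58], [-1.31, 4.45], [0.11, 2.69], [-2.54, 2.54]. Speed limits (rad/s): [2.39, 2.39, 3.01, 3.14, 3.14, 3.14].

## Interface

Orientations are given as a rotation vector (axis times angle).
In Python, from plant import manip gives the robot as it stands.
- The arm moves only by the shell command python3 -m pendant 'ROWS'. ROWS is JSON, a list of rows, each a list of 7 numbers: the shift along the tool's x, y, z in cm, then the turn, a rotation vector about the tool's x, y, z in degrees, then the opening, from 0 (shut) to 1 (fully open). A call has exactly 8 rows; each row is the pose to reach, as a shift and turn from the pose commanded when the call began, along the tool's axes at that moment; what a row does not reach only later rows make up. A row lasts 1/12 s, in which the tool goes at most 41.7 mm and 7.16 degrees, less where a joint would pass 70% of its speed; a pose out of reach is approached as far as the arm can. A call with a gripper value outside its range is refused whole. The fingers move at their own pace and stop on an object; the grip force is fixed at half the most. Time passes only in rows, so rows that repeat a pose let the fingers close, or fill a call up. It gives the time, the measured TCP pose, the force, the opening and the grip force at its end, in the units of the state.
- manip.get_obs(): the state, without advancing time (a new reading comes with each control period).
- manip.snapshot(name): name is "scene" or "top" or "wrist"; returns a dict with "image" (480x640x3 uint8, red, green, blue), "mtx" (3x3 intrinsics, pixels), "k1" (the pictures are not rectified: a ray, as slopes to the right and down, at radius r is drawn at 1 + k1 r^2 times it, then the intrinsics apply), "cam_to_world" (4x4, takes a point from camera to world coordinates). Camera axes: x right, y up, looking along -z (the intrinsics and any distortion apply to the point x, -y, -z); pixel columns grow to the right and rows downward; lengths in m; the calibration is good to about 2 mm. A picture is of the moment at which its call begins. There is no depth.
- manip.sign_off(): hands the job in; it is judged then, once.
The state is a dict: "time_s": time; "q": joint angles; "joint_vel": joint speeds; "effort": joint torques, N m; "eef_pos": TCP position; "ee_rot": TCP orientation; "wrist_force": force on the tool from outside, world axes, zero at the start; "torque": the same for the moment, N m; "width": opening from 0.0 (shut) to 1.0 (fully open); "finger_force": force on a finger pad.
Only numpy, scipy, OpenCV 4.12 (cv2) and the standard library are available. Lean on these libraries where they do the work, as an engineer would, in place of code of your own. Each camera call takes 0.05 s, during which the arm holds its last target. There are 200 camera calls.

## Task

Get the little coffee grinder going on the tray: press the red power key right down and let it come up again, then likewise the white fine-grind key (one key at a time, and leave the yellow coarse key alone). Then take the steel grinding cup, set it upright in the grinder's well and feel about with it until its foot drops over the drive spindle hidden underneath, and press it firmly down against the spring, without ramming it. Finish while still holding the cup pressed fully down, because the grinder runs only as long as it is held, and do not push the other things about.

Things in the scene. Friction and masses are not known exactly. Their poses are not given: they have to be found in the camera images.
- grinder: Grey motor base of a cordless coffee grinder, fixed, on the left or right half of the tray, turned up to 0.3 rad. Origin on its underside (on the tray floor, 14 mm above the sideboard) on the axis of the well; +z up, -x to the keys. Round tower 117 mm diameter, 82 mm high, steel bezel. Console in front: x -120 to -38, y -56 to 56 mm, 42 mm high, three keys in a row at x -92 mm.
- well (a point): Centre of the mouth of the round well in the tower's top, 82 mm above the grinder's origin; well 88 mm diameter, 14 mm deep to the black ring. In it stands a rigid brass drive spindle, 16 mm diameter, tip chamfered 1.5 mm, tip 5 mm below this point and 9 mm above the ring. Its motor hangs in rubber mounts: it stands up to 4.5 mm in x and in y off the well's axis, differently each time.
- cup: Closed steel grinding cup, loose, upright on the tray floor, about 0.3 kg; origin at the centre of its underside, +z up. Black ribbed foot 74 mm diameter, 25 mm high; smooth body 58 mm diameter from 34 to 97 mm height; top at 105 mm. Socket in the underside: 19 mm diameter, 20 mm deep, on the axis. The foot has 7 mm play all round in the well.
- cup_grip (a point): On the cup's axis, 75 mm above its underside: height at which to grip the 58 mm steel body. Seating: with its socket beside the spindle the foot rides on the spindle's tip (cup origin 77 mm above the grinder's); over the spindle it drops 9 mm onto the sprung ring (68 mm), which carries its weight; pressing lowers it up to 6 mm more (62 mm).
- ring (a joint): Travel of the sprung black ring at the bottom of the well, in m: 0 up, 0.006 fully down at its stop; the push needed is 5 N at the start and 11 N at the stop, the cup's own weight of about 3 N included.
- ring_top (a point): Centre of the top face of the black sprung ring in the well (ring of 84 mm outer and 31 mm inner diameter), on the well's axis, 68 mm above the grinder's origin when up.
- key_power (a joint): Travel of the red power key, m: 0 up, 0.004 fully down; spring 1.2 N at the start, 4 N fully down, comes up by itself.
- key_power_top (a point): Centre of the top of the red round power key (22 mm diameter, white power mark), 49 mm above the grinder's origin, 7 mm proud of the console; the left one (y +36 mm) as seen from the console side looking to +x.
- key_coarse (a joint): Travel of the yellow coarse-grind key in the middle of the row, m: as the power key; to be left alone.
- key_coarse_top (a point): Centre of the top of the yellow coarse-grind key (22 mm diameter, one large dark dot), middle of the row (y 0).
- key_fine (a joint): Travel of the white fine-grind key, m: as the power key.
- key_fine_top (a point): Centre of the top of the white fine-grind key (22 mm diameter, seven small dark dots), the right one (y -36 mm) in the row; keys are 36 mm apart.
- pod_tin: Bystander: dark green square tin, 72x68x101 mm, in the row behind the tray; origin at the centre of its underside.
- jar: Bystander: jar with a yellow lid, 62x62x82 mm, in the row behind the tray; origin at the centre of its underside.
- mill: Bystander: dark wooden pepper mill, 58x58x165 mm, in the row behind the tray; origin at the centre of its underside.
- mug_a: Bystander: white patterned mug standing upright, 62x88x50 mm, in front of the books on the right; origin at the centre of its underside.
- scoop: Bystander: steel coffee scoop, 43x137x26 mm, lying in front of the books on the right; origin at the centre of its underside.
- books_1: Fixed row of standing books right of the tray, up to 282 mm high, x 0.46 to 0.66, y -0.34 to -0.07 m: pass in front of or over it on the way to the tray. Origin under the row's middle. Fixed flask (247 mm high) and coffee jug (145 mm) right of the books, a fixed upturned mug in front of them; fixed spice jars (105 mm) at both ends of the back row. The tray's rim is 26 mm high.

How it is judged:
By the outcome, as a careful person would: the job done as asked, in the order asked, and still so for the second after the job is handed in, while the arm keeps its last pose, push and grip.
It also fails if it takes over 72 s, if anything falls off the work surface, if the arm or the gripper's body presses on something with over 40 N, if the wrist force passes 120 N, or if a joint passes its speed limit or range.

## Working session

There is one attempt and no reset: what is moved stays moved. The work goes in short steps, Python scripts to look and compute and a shell command to move; the robot and the scene stay as the last step left them, time stands still between calls to the robot, and variables do not carry over. Pictures are saved under pics/ and viewed, at most 10 in all, crops included, and the job is handed in when it is done.

```bash
mkdir -p pics; ls; cat > h.py <<'E'
import numpy as np, cv2
from plant import manip
from scipy.spatial.transform import Rotation as R
def snap(n,f):
    s=manip.snapshot(n); cv2.imwrite('pics/'+f,s['image'][:,:,::-1]); np.savez('pics/'+f+'.npz',**{k:s[k] for k in('mtx','k1','cam_to_world')}); return s
def ray(f,u,v):
    s=np.load('pics/'+f+'.npz'); k=float(s['k1'])
    d=(np.linalg.inv(s['mtx'])@[u,v,1])[:2]; x=d.copy()
    for _ in range(30): x=d/(1+k*(x@x))
    T=s['cam_to_world']; return T[:3,3],T[:3,:3]@np.array([x[0],-x[1],-1])
def at(f,u,v,z):
    o,d=ray(f,u,v); return o+d*(z-o[2])/d[2]
def proj(f,p):
    s=np.load('pics/'+f+'.npz'); T=s['cam_to_world']; c=T[:3,:3].T@(np.array(p)-T[:3,3])
    x=np.array([c[0],-c[1]])/-c[2]; x*=1+float(s['k1'])*(x@x); return (s['mtx']@[*x,1])[:2]
def totool(p,rot=None):
    "shift in tool axes, cm, from measured TCP to world p"
    o=manip.get_obs(); return R.from_rotvec(o['ee_rot']).inv().apply(np.array(p)-o['eef_pos'])*100
E
python3 - <<'E'
from h import *
for n in('top','scene'):
    s=snap(n,n+'1.png'); print(s['cam_to_world'].round(3).tolist(),s['k1'])
o=manip.get_obs(); print(o, R.from_rotvec(o['ee_rot']).as_matrix().round(3), manip.tcp_to_grasp)
E
```

```text
pics
[[-0.021, 0.999, -0.024, 0.511], [-1.0, -0.021, 0.007, -0.0], [0.006, 0.024, 1.0, 1.014], [0.0, 0.0, 0.0, 1.0]] -0.06653638857713542
[[-0.996, 0.081, -0.038, 0.513], [-0.09, -0.874, 0.478, 0.561], [0.005, 0.48, 0.877, 1.091], [0.0, 0.0, 0.0, 1.0]] -0.07887220771981751
{'time_s': 0.1, 'q': array([-1.34198929e+00,  4.23836512e-01,  1.63060303e+00,  7.50343725e-06,
        1.08861870e+00, -1.89839885e-02]), 'joint_vel': array([ 3.20819447e-04, -6.18926152e-04, -2.41426091e-03,  2.16927570e-03,
        1.71388404e-03,  5.79986720e-05]), 'effort': array([-2.83570043e-04, -5.58427835e+01, -2.82444441e+01, -1.22796723e-05,
        3.02778048e-03, -1.65042625e-06]), 'eef_pos': array([ 0.15320393, -0.60537623,  0.20398259]), 'ee_rot': array([-3.11606522e+00, -3.88048571e-01,  2.30590013e-04]), 'wrist_force': array([ 0.30503876, -0.27637177,  0.19642422]), 'torque': array([-0.01515482,  0.00779717, -0.01790297]), 'finger_force': 0.0, 'width': 0.9993372042684705} [[ 0.969  0.245 -0.   ]
 [ 0.245 -0.969  0.001]
 [ 0.    -0.001 -1.   ]] -0.0187
```

View pics/top1.png

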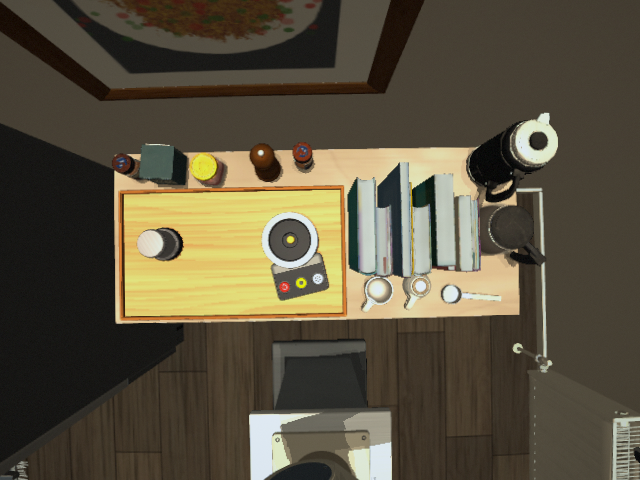

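View pics/scene1.png

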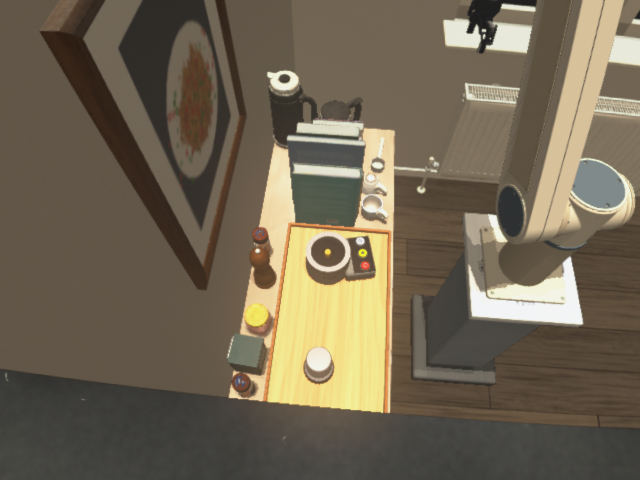

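The top view shows the grinder with its well at about (290,240). The red key is at (285,287), yellow at (301,283) and white at (318,279), and the cup top is near (152,243). The scene view agrees: the grinder is on the right half of the tray next to the books, and the cup is on the left.

```bash
python3 - <<'E'
from h import *
f='top1.png'
im=cv2.imread('pics/'+f); hsv=cv2.cvtColor(im,cv2.COLOR_BGR2HSV)
def cen(mask,x0,x1,y0,y1):
    m=np.zeros(mask.shape,bool); m[y0:y1,x0:x1]=mask[y0:y1,x0:x1]; ys,xs=np.nonzero(m); return xs.mean(),ys.mean(),len(xs)
H,S,V=cv2.split(hsv)
r=cen((S>150)&((H<8)|(H>172)),275,296,277,297); y=cen((S>150)&(H>20)&(H<35),294,309,276,291); w=cen((S<70)&(V>150),310,326,271,288)
be=((S<60)&(V>140)).astype(np.uint8); be[:205]=0; be[272:]=0; be[:,:255]=0; be[:,325:]=0
c=max(cv2.findContours(be,0,1)[0],key=cv2.contourArea); e=cv2.fitEllipse(c)
cu=((S<60)&(V>120)).astype(np.uint8); cu[:,:130]=0;cu[:,190:]=0;cu[:220]=0;cu[270:]=0
c2=max(cv2.findContours(cu,0,1)[0],key=cv2.contourArea); e2=cv2.minEnclosingCircle(c2)
print(r,y,w,e,e2)
P=[at(f,*q[:2],.063) for q in(r,y,w)]; W=at(f,*e[0],.096)
print(np.round(P,4),'well',W.round(4)); 
d=P[0]-P[2]; print('red-white',np.linalg.norm(d),'yaw',np.arctan2(-d[0],d[1]),'well-keys',np.linalg.norm(W[:2]-P[1][:2]))
print('cup',at(f,*e2[0],.117),'diam',np.linalg.norm(at(f,e2[0][0]-e2[1],e2[0][1],.117)-at(f,e2[0][0]+e2[1],e2[0][1],.117)))
s=P[1]+[0,0,.15]; print(totool(s))
E
```

```text
(np.float64(283.984375), np.float64(286.53125), 64) (np.float64(300.65714285714284), np.float64(282.5), 70) (np.float64(317.5), np.float64(278.3333333333333), 84) ((290.0783996582031, 241.87771606445312), (56.32630920410156, 60.37657165527344), 153.9029541015625) ((149.875, 243.0), 13.370426177978516)
[[ 4.385e-01  7.040e-02  6.300e-02]
 [ 4.462e-01  3.530e-02  6.300e-02]
 [ 4.542e-01 -1.000e-04  6.300e-02]] well [0.5309 0.0538 0.096 ]
red-white 0.0721796972313002 yaw 0.2188477459054536 well-keys 0.0867204608423786
cup [0.53403247 0.33215554 0.117     ] diam 0.05415822289800804
[ 44.11890612 -54.93051064  -0.81973752]
```

```bash
python3 -m pendant '[[20,-26,-3,0,0,0,0],[20,-26,-3,0,0,0,0],[20,-26,-3,0,0,0,0],[20,-26,-3,0,0,0,0],[20,-26,-3,0,0,0,0],[20,-26,-3,0,0,0,0],[20,-26,-3,0,0,0,0],[20,-26,-3,0,0,0,0]]'; python3 - <<'E'
from h import *
print(totool([.42,.035,.24]))
E
```

```text
time_s: 0.77
eef_pos: [0.2835, -0.3024, 0.2347]
ee_rot: [-3.117, -0.388, 0.0]
wrist_force: [1.5, -0.1, 0.1]
width: -0.001
finger_force: 0.0
[ 21.498695   -29.37203556  -0.51561207]
```

```bash
python3 -m pendant '[[21,-29,-0.5,0,0,0,0],[21,-29,-0.5,0,0,0,0],[21,-29,-0.5,0,0,0,0],[21,-29,-0.5,0,0,0,0],[21,-29,-0.5,0,0,0,0],[21,-29,-0.5,0,0,0,0],[21,-29,-0.5,0,0,0,0],[21,-29,-0.5,0,0,0,0]]';  python3 -m pendant '[[0,0,0,0,0,0,0],[0,0,0,0,0,0,0],[0,0,0,0,0,0,0],[0,0,0,0,0,0,0],[0,0,0,0,0,0,0],[0,0,0,0,0,0,0],[0,0,0,0,0,0,0],[0,0,0,0,0,0,0]]'; python3 - <<'E'
from h import *
snap('wrist','w1.png')
for p in([.4385,.0704,.063],[.4462,.0353,.063],[.4542,0,.063],[.535,.055,.096]): print(proj('w1.png',p).round(1))
E
```

```text
time_s: 1.43
eef_pos: [0.4068, 0.007, 0.2395]
ee_rot: [3.117, 0.389, 0.0]
wrist_force: [2.4, -0.6, -0.0]
width: -0.002
finger_force: 0.0
time_s: 2.1
eef_pos: [0.4066, 0.0041, 0.2394]
ee_rot: [3.118, 0.386, 0.0]
wrist_force: [0.5, -0.2, 0.6]
width: -0.002
finger_force: 0.0
[259.2 148.4]
[299.6 149.5]
[340.4 150.4]
[298.6  31.4]
```

View pics/w1.png

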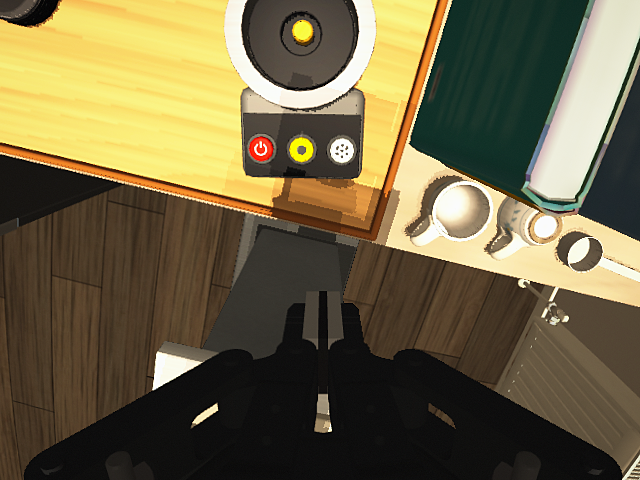

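The wrist view shows the red key at about (260,149), yellow (301,150) and white (342,150), within 2 px of the prediction. The spindle is near (302,31).

```bash
python3 - <<'E'
from h import *
f='w1.png'; im=cv2.imread('pics/'+f); H,S,V=cv2.split(cv2.cvtColor(im,cv2.COLOR_BGR2HSV))
def cen(m,x0,x1,y0,y1):
    b=m.astype(np.uint8); n=np.zeros_like(b); n[y0:y1,x0:x1]=b[y0:y1,x0:x1]
    c=max(cv2.findContours(n,0,1)[0],key=cv2.contourArea); e=cv2.minEnclosingCircle(cv2.convexHull(c)); return e
r=cen((S>150)&((H<8)|(H>172)),243,278,133,166); y=cen((S>120)&(H>20)&(H<35),284,320,133,167); w=cen((S<70)&(V>150),325,360,133,167)
P=np.array([at(f,*q[0],.063) for q in(r,y,w)]); print(r,y,w); print(P.round(4))
d=P[0]-P[2]; a=np.arctan2(-d[0],d[1]); print(np.linalg.norm(d),a,'well',P[1]+.092*np.array([np.cos(a),np.sin(a),0]))
print('spindle~',at(f,302.5,31,.091))
for p in P: print(totool(p+[0,0,.02]))
E
```

```text
((260.5, 148.5), 12.510096549987793) ((300.7947998046875, 149.43641662597656), 12.565361022949219) ((341.2832946777344, 150.19349670410156), 12.37780475616455)
[[ 0.4387  0.0692  0.063 ]
 [ 0.4465  0.0343  0.063 ]
 [ 0.4546 -0.0007  0.063 ]]
0.07176725986638335 0.22350214735782642 well [0.53620031 0.05465357 0.063     ]
spindle~ [0.53681444 0.05271772 0.091     ]
[ 4.6864623  -5.51345797 15.64259028]
[ 4.58927229 -1.93183464 15.64252559]
[ 4.52152495  1.66137245 15.64246452]
```

```bash
python3 -m pendant '[[2.5,-3,3,0,0,0,0],[4.7,-5.5,6,0,0,0,0],[4.7,-5.5,9,0,0,0,0],[4.7,-5.5,12,0,0,0,0],[4.7,-5.5,14,0,0,0,0],[4.7,-5.5,15.4,0,0,0,0],[4.7,-5.5,15.6,0,0,0,0],[4.7,-5.5,15.6,0,0,0,0]]'; python3 -m pendant '[[0,0,0.6,0,0,0,0],[0,0,1.2,0,0,0,0],[0,0,1.7,0,0,0,0],[0,0,1.9,0,0,0,0],[0,0,2.1,0,0,0,0],[0,0,2.3,0,0,0,0],[0,0,2.3,0,0,0,0],[0,0,2.3,0,0,0,0]]'
```

```text
time_s: 2.82
eef_pos: [0.4383, 0.0695, 0.0827]
ee_rot: [3.118, 0.388, -0.003]
wrist_force: [0.6, -0.2, 1.5]
width: -0.002
finger_force: 0.0
time_s: 3.48
eef_pos: [0.4388, 0.0697, 0.0604]
ee_rot: [3.117, 0.388, 0.0]
wrist_force: [0.5, -0.2, -0.9]
width: -0.003
finger_force: 0.0
```

```bash
python3 -m pendant '[[0,0,0.05,0,0,0,0],[0,0,0.1,0,0,0,0],[0,0,0.15,0,0,0,0],[0,0,0.15,0,0,0,0],[0,0,0.15,0,0,0,0],[0,0,0.15,0,0,0,0],[0,0,0.15,0,0,0,0],[0,0,0.15,0,0,0,0]]'
```

```text
time_s: 4.15
eef_pos: [0.4388, 0.0697, 0.0589]
ee_rot: [3.117, 0.388, 0.0]
wrist_force: [0.4, -0.7, 0.9]
width: -0.0
finger_force: 0.0
```

```bash
python3 - <<'E'
from h import *
for i in range(3): print(manip.get_obs()['wrist_force'])
snap('top','t2.png')
E
```

```text
[ 0.36747872 -0.74438774  0.85089813]
[ 0.36747872 -0.74438774  0.85089813]
[ 0.36747872 -0.74438774  0.85089813]
```

```bash
python3 -m pendant '[[0,0,0.05,0,0,0,0],[0,0,0.1,0,0,0,0],[0,0,0.15,0,0,0,0],[0,0,0.15,0,0,0,0],[0,0,0.15,0,0,0,0],[0,0,0.15,0,0,0,0],[0,0,0.15,0,0,0,0],[0,0,0.15,0,0,0,0]]'; python3 - <<'E'
from h import *
s=snap('wrist','w2.png')['image'][:,:,::-1]
cv2.imwrite('pics/w2c.png',cv2.resize(s[150:400,160:480],None,fx=2,fy=2))
E
```

```text
time_s: 4.87
eef_pos: [0.4388, 0.0697, 0.0574]
ee_rot: [-3.117, -0.388, -0.0]
wrist_force: [-0.7, 0.2, 0.8]
width: 0.001
finger_force: 0.0
```

View pics/w2c.png

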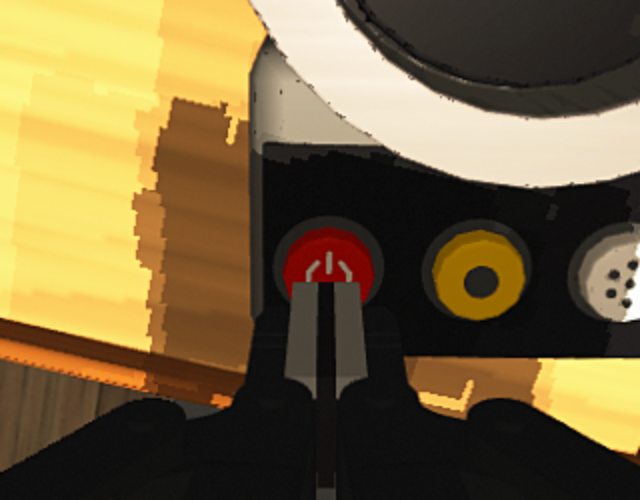

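The fingertips are over the near half of the red key at about (325,285) in the crop, and the key doesn't look pressed yet. I'll go further down.

```bash
python3 -m pendant '[[0,0,0.05,0,0,0,0],[0,0,0.1,0,0,0,0],[0,0,0.15,0,0,0,0],[0,0,0.15,0,0,0,0],[0,0,0.15,0,0,0,0],[0,0,0.15,0,0,0,0],[0,0,0.15,0,0,0,0],[0,0,0.15,0,0,0,0]]'; python3 -m pendant '[[0,0,0.05,0,0,0,0],[0,0,0.1,0,0,0,0],[0,0,0.15,0,0,0,0],[0,0,0.15,0,0,0,0],[0,0,0.15,0,0,0,0],[0,0,0.15,0,0,0,0],[0,0,0.15,0,0,0,0],[0,0,0.15,0,0,0,0]]'
```

```text
time_s: 5.58
eef_pos: [0.4388, 0.0697, 0.0559]
ee_rot: [-3.118, -0.388, -0.0]
wrist_force: [0.2, -0.4, -0.9]
width: 0.004
finger_force: 0.0
time_s: 6.25
eef_pos: [0.4388, 0.0697, 0.0544]
ee_rot: [-3.118, -0.388, 0.0]
wrist_force: [-0.2, -0.2, 0.3]
width: -0.004
finger_force: 0.0
```

```bash
python3 - <<'E'
from h import *
s=snap('wrist','w3.png'); o=manip.get_obs(); M=R.from_rotvec(o['ee_rot'])
for dz in(-.02,-.01,0,.01):
  for dx in(-.011,.011): print(dz,dx,proj('w3.png',o['eef_pos']+M.apply([dx,0,dz])).round(0))
for p in([.4387,.0692,.063],[.4387,.0692,.059],[.4465,.0343,.063]): print(proj('w3.png',p).round(0))
im=s['image'][:,:,::-1]; cv2.imwrite('pics/w3c.png',cv2.resize(im[220:340,240:400],None,fx=4,fy=4))
t=np.hstack([cv2.resize(cv2.imread('pics/w3c.png'),(400,300))]); 
E
```

```text
-0.02 -0.011 [323. 324.]
-0.02 0.011 [323. 279.]
-0.01 -0.011 [323. 313.]
-0.01 0.011 [323. 270.]
0 -0.011 [323. 302.]
0 0.011 [323. 261.]
0.01 -0.011 [323. 293.]
0.01 0.011 [323. 254.]
[324. 291.]
[324. 287.]
[400. 292.]
```

View pics/w3c.png

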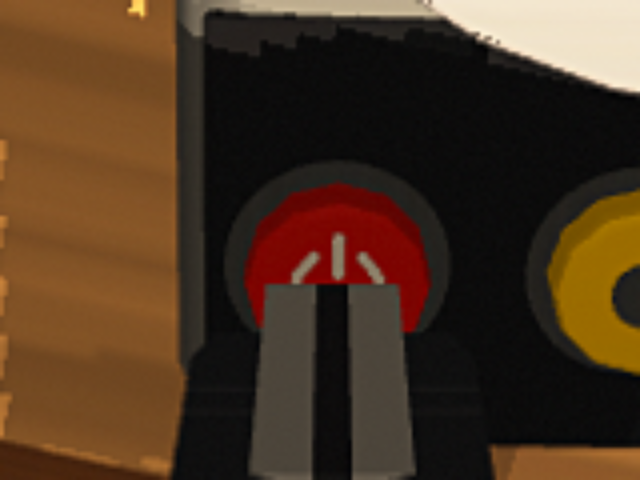

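The fingertips end at about (323,291), right over the centre of the red key. The key is where its unpressed position projects, so the real tip sits higher than the TCP reading suggests. I'll keep descending until I feel contact.

```bash
D='x'; python3 -m pendant '[[0,0,0.05,0,0,0,0],[0,0,0.1,0,0,0,0],[0,0,0.15,0,0,0,0],[0,0,0.2,0,0,0,0],[0,0,0.25,0,0,0,0],[0,0,0.3,0,0,0,0],[0,0,0.3,0,0,0,0],[0,0,0.3,0,0,0,0]]'; python3 - <<'E'
from h import *
o=manip.get_obs(); print(o['effort'].round(2), o['wrist_force'])
E
```

```text
time_s: 6.97
eef_pos: [0.4388, 0.0697, 0.0513]
ee_rot: [-3.117, -0.388, 0.0]
wrist_force: [0.6, 0.3, 0.1]
width: 0.003
finger_force: 0.0
[ -0.   -42.96 -14.9    0.    -0.     0.  ] [0.64048799 0.28994771 0.07773937]
```

```bash
python3 -m pendant '[[0,0,0.05,0,0,0,0],[0,0,0.1,0,0,0,0],[0,0,0.15,0,0,0,0],[0,0,0.2,0,0,0,0],[0,0,0.25,0,0,0,0],[0,0,0.3,0,0,0,0],[0,0,0.3,0,0,0,0],[0,0,0.3,0,0,0,0]]'; python3 - <<'E'
from h import *
s=snap('wrist','w4.png'); s2=snap('scene','s4.png')
a=cv2.resize(s['image'][220:340,240:400,::-1],(400,300)); o=manip.get_obs()
p=proj('s4.png',o['eef_pos']); print(p)
x,y=map(int,p); b=cv2.resize(s2['image'][max(0,y-50):y+40,x-60:x+60,::-1],(400,300)); cv2.imwrite('pics/c4.png',np.hstack([a,b]))
E
```

```text
time_s: 7.63
eef_pos: [0.4388, 0.0697, 0.0483]
ee_rot: [-3.118, -0.388, 0.0]
wrist_force: [-0.4, 0.0, 0.2]
width: -0.003
finger_force: 0.0
[363.70250734 267.55302668]
```

View pics/c4.png

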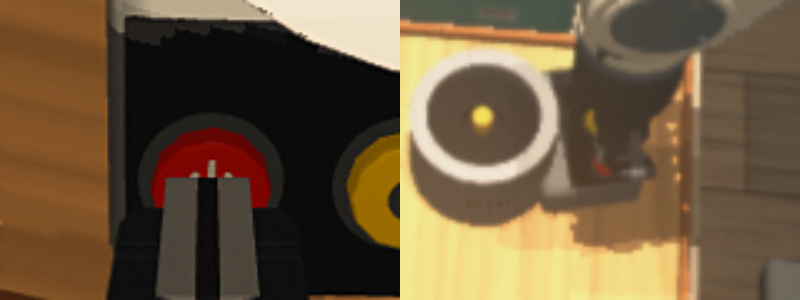

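The key is still up, and the tip edge is at (208,178) in the left crop. Going down until the force shows.

```bash
python3 -m pendant '[[0,0,0.05,0,0,0,0],[0,0,0.1,0,0,0,0],[0,0,0.2,0,0,0,0],[0,0,0.25,0,0,0,0],[0,0,0.3,0,0,0,0],[0,0,0.35,0,0,0,0],[0,0,0.4,0,0,0,0],[0,0,0.4,0,0,0,0]]'; python3 -m pendant '[[0,0,0.05,0,0,0,0],[0,0,0.1,0,0,0,0],[0,0,0.15,0,0,0,0],[0,0,0.2,0,0,0,0],[0,0,0.25,0,0,0,0],[0,0,0.3,0,0,0,0],[0,0,0.3,0,0,0,0],[0,0,0.3,0,0,0,0]]'
```

```text
time_s: 8.4
eef_pos: [0.4388, 0.0697, 0.0443]
ee_rot: [-3.118, -0.388, 0.0]
wrist_force: [-0.5, -0.1, 0.5]
width: -0.002
finger_force: 0.0
time_s: 9.07
eef_pos: [0.4388, 0.0697, 0.0413]
ee_rot: [-3.118, -0.388, 0.0]
wrist_force: [0.3, 0.1, -0.3]
width: -0.0
finger_force: 0.0
```

```bash
python3 -m pendant '[[0,0,0.05,0,0,0,0],[0,0,0.1,0,0,0,0],[0,0,0.15,0,0,0,0],[0,0,0.2,0,0,0,0],[0,0,0.25,0,0,0,0],[0,0,0.3,0,0,0,0],[0,0,0.3,0,0,0,0],[0,0,0.3,0,0,0,0]]'; python3 - <<'E'
from h import *
s=snap('wrist','w5.png'); 
cv2.imwrite('pics/c5.png',cv2.resize(s['image'][180:420,160:480,::-1],(800,600)))
o=manip.get_obs(); print(proj('w5.png',[.4387,.0692,.063]),proj('w5.png',[.4387,.0692,.059]), proj('w5.png',[.4465,.0343,.063]))
E
```

```text
time_s: 9.73
eef_pos: [0.4388, 0.0697, 0.0383]
ee_rot: [-3.118, -0.388, 0.0]
wrist_force: [0.5, -0.4, -0.5]
width: 0.001
finger_force: 0.0
[323.93292488 307.39092155] [323.9065841  302.89860917] [407.37282279 309.18668719]
```

View pics/c5.png

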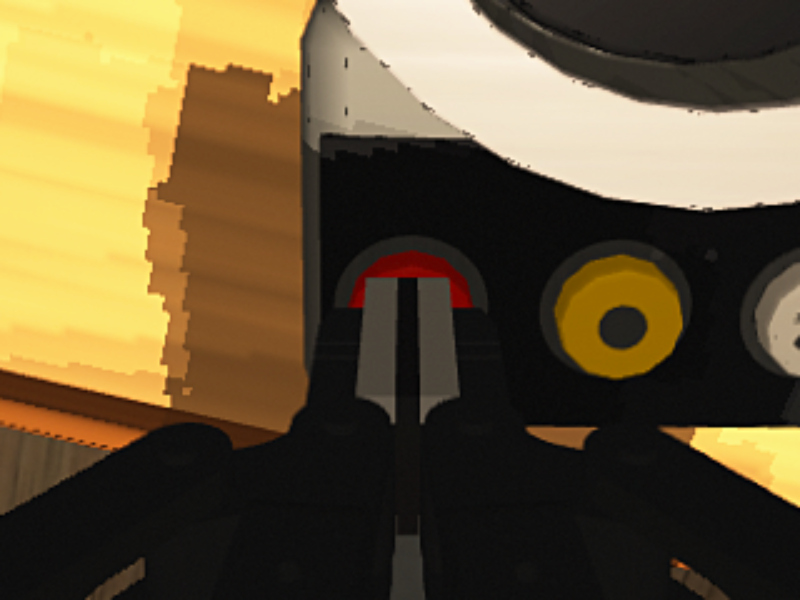

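```bash
python3 - <<'E'
from h import *
o=manip.get_obs(); M=R.from_rotvec(o['ee_rot']).as_matrix(); s=np.load('pics/w5.png.npz'); print(s['mtx'])
T=s['cam_to_world']; print('cam in tool',M.T@(T[:3,3]-o['eef_pos'])*1000, (M.T@T[:3,:3]).round(3))
def show(u,v):
    c,d=ray('w5.png',u,v); c=M.T@(c-o['eef_pos'])*1000; d=M.T@d
    for z in(-60,-50,-40,-30,-20,-10,0): print((u,v),(c+d*(z-c[2])/d[2]).round(1))
show(306,291); show(340,291); show(284,304); show(362,304)
E
```

```text
[[384.95423786   0.         322.60739033]
 [  0.         384.95423786 234.64995208]
 [  0.           0.           1.        ]]
cam in tool [ 8.01667229e+01 -4.47764968e-02 -1.70262945e+02] [[ 0.     0.95   0.312]
 [ 1.    -0.     0.   ]
 [ 0.     0.312 -0.95 ]]
(306, 291) [ 25.2  -5.3 -60. ]
(306, 291) [ 20.2  -5.8 -50. ]
(306, 291) [ 15.2  -6.3 -40. ]
(306, 291) [ 10.2  -6.8 -30. ]
(306, 291) [  5.2  -7.3 -20. ]
(306, 291) [  0.2  -7.7 -10. ]
(306, 291) [-4.8 -8.2  0. ]
(340, 291) [ 25.2   5.4 -60. ]
(340, 291) [ 20.2   5.9 -50. ]
(340, 291) [ 15.2   6.4 -40. ]
(340, 291) [ 10.2   6.9 -30. ]
(340, 291) [  5.2   7.4 -20. ]
(340, 291) [  0.2   7.9 -10. ]
(340, 291) [-4.8  8.4  0. ]
(284, 304) [ 20.5 -12.5 -60. ]
(284, 304) [ 15.1 -13.6 -50. ]
(284, 304) [  9.7 -14.7 -40. ]
(284, 304) [  4.3 -15.9 -30. ]
(284, 304) [ -1.1 -17.  -20. ]
(284, 304) [ -6.6 -18.1 -10. ]
(284, 304) [-12.  -19.3   0. ]
(362, 304) [ 20.5  12.6 -60. ]
(362, 304) [ 15.1  13.7 -50. ]
(362, 304) [  9.7  14.9 -40. ]
(362, 304) [  4.3  16.  -30. ]
(362, 304) [ -1.1  17.2 -20. ]
(362, 304) [ -6.5  18.3 -10. ]
(362, 304) [-12.   19.5   0. ]
```

The camera geometry is consistent. The finger backs come out ±14.5 mm and the pad front edge +11 mm only if the shut fingertips sit about 31 mm behind the reported TCP, so contact should come at a TCP height of about 0.032.

```bash
python3 -m pendant '[[0,0,0.1,0,0,0,0],[0,0,0.2,0,0,0,0],[0,0,0.3,0,0,0,0],[0,0,0.4,0,0,0,0],[0,0,0.5,0,0,0,0],[0,0,0.6,0,0,0,0],[0,0,0.6,0,0,0,0],[0,0,0.6,0,0,0,0]]';  python3 -m pendant '[[0,0,0.05,0,0,0,0],[0,0,0.1,0,0,0,0],[0,0,0.15,0,0,0,0],[0,0,0.2,0,0,0,0],[0,0,0.2,0,0,0,0],[0,0,0.2,0,0,0,0],[0,0,0.2,0,0,0,0],[0,0,0.2,0,0,0,0]]'
```

```text
time_s: 10.45
eef_pos: [0.4389, 0.0698, 0.0325]
ee_rot: [-3.117, -0.388, -0.0]
wrist_force: [-0.4, 0.2, 4.2]
width: 0.006
finger_force: 2.0
time_s: 11.12
eef_pos: [0.439, 0.0698, 0.0319]
ee_rot: [-3.117, -0.388, -0.001]
wrist_force: [-6.1, -0.5, 29.9]
width: 0.002
finger_force: 14.9
```

The red key is fully down, with a firm stop at 30 N. Now I'll lift and move across to the white key.

```bash
python3 -m pendant '[[0,0,-0.6,0,0,0,0],[0,0,-1.2,0,0,0,0],[0,0,-1.8,0,0,0,0],[0,2,-1.8,0,0,0,0],[-0.1,4.5,-1.8,0,0,0,0],[-0.17,7.16,-1.8,0,0,0,0],[-0.17,7.16,-1.8,0,0,0,0],[-0.17,7.16,-1.8,0,0,0,0]]';  python3 -m pendant '[[0,0,0.4,0,0,0,0],[0,0,0.8,0,0,0,0],[0,0,1.1,0,0,0,0],[0,0,1.3,0,0,0,0],[0,0,1.45,0,0,0,0],[0,0,1.55,0,0,0,0],[0,0,1.62,0,0,0,0],[0,0,1.66,0,0,0,0]]'
```

```text
time_s: 11.78
eef_pos: [0.4549, -0.001, 0.0484]
ee_rot: [-3.118, -0.384, -0.0]
wrist_force: [0.3, -0.1, -0.5]
width: 0.004
finger_force: 0.0
time_s: 12.45
eef_pos: [0.4543, 0.0004, 0.0322]
ee_rot: [-3.117, -0.388, 0.001]
wrist_force: [-3.8, 3.7, 16.4]
width: 0.002
finger_force: 8.4
```

```bash
python3 -m pendant '[[0,0,-2,0,0,0,0],[0,0,-5,0,0,0,0],[0,0,-9,0,0,0,0],[3,-1.5,-12,0,0,0,0],[7,-3.2,-12,0,0,0,0],[7,-3.2,-12,0,0,0,0],[7,-3.2,-12,0,0,0,0],[7,-3.2,-12,0,0,0,0]]'; python3 - <<'E'
from h import *
s=snap('wrist','w6.png'); 
cv2.imwrite('pics/c6.png',s['image'][:,:,::-1])
print(proj('w6.png',[.536,.0545,.096]))
E
```

```text
time_s: 13.12
eef_pos: [0.5139, 0.0481, 0.1512]
ee_rot: [3.117, 0.39, -0.002]
wrist_force: [-0.3, 0.4, -1.0]
width: 0.0
finger_force: 0.0
[321.60108292 208.05712749]
```

View pics/c6.png

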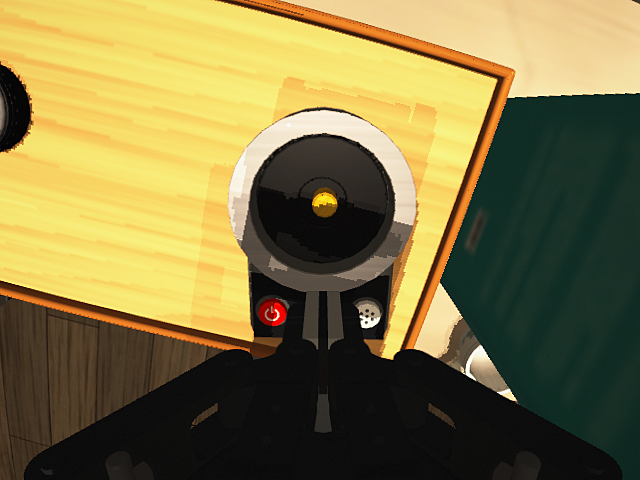

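The wrist view from over the well shows both pressed keys back up. The spindle tip is at about (324,204), the bezel centre near (322,201) and the well mouth centre near (322,205).

```bash
python3 - <<'E'
from h import *
f='w6.png'; im=cv2.imread('pics/'+f); H,S,V=cv2.split(cv2.cvtColor(im,cv2.COLOR_BGR2HSV))
m=((S>120)&(V>90)&(H>15)&(H<35)).astype(np.uint8); m2=np.zeros_like(m); m2[185:222,305:345]=m[185:222,305:345]
c=max(cv2.findContours(m2,0,1)[0],key=cv2.contourArea); x=cv2.boundingRect(c); print('spindle box',x,cv2.minEnclosingCircle(c),cv2.fitEllipse(c))
# top circle: 13mm flat/16mm; 
g=cv2.resize(im[160:250,275:370],None,fx=6,fy=6,interpolation=cv2.INTER_CUBIC); cv2.imwrite('pics/c7.png',g)
# outer bezel edge points: radial from center, bezel grey -> wood on the upper half
W=[]
for a in np.radians(np.arange(185,356,5)):
    for rr in np.arange(85,105,.5):
        u,v=322+rr*np.cos(a),203+rr*np.sin(a); 
        if S[int(round(v)),int(round(u))]>75: W.append(at(f,u,v,.096)[:2]); break
W=np.array(W); A=np.c_[2*W,np.ones(len(W))]
for _ in range(3):
    p=np.linalg.lstsq(A,(W**2).sum(1),rcond=None)[0]; r=np.sqrt(p[2]+p[0]**2+p[1]**2); res=np.hypot(*(W-p[:2]).T)-r; k=abs(res)<.0015; W,A=W[k],A[k]
print('well',p[:2],'r',r,len(W))
for (u,v) in((324.5,203),): print(at(f,u,v,.091))
o=manip.get_obs(); print(o['eef_pos'],R.from_rotvec(o['ee_rot']).as_matrix().round(4).tolist())
E
```

```text
spindle box (312, 187, 26, 30) ((324.04052734375, 201.6351318359375), 14.66664981842041) ((324.1778259277344, 202.5327911376953), (24.218151092529297, 27.978317260742188), 174.65350341796875)
well [0.53710237 0.05471225] r 0.056402433425310476 35
[0.53829963 0.0532619  0.091     ]
[0.5131795  0.04779045 0.15087473] [[0.9694, 0.2456, -0.0025], [0.2456, -0.9694, -0.0004], [-0.0025, -0.0002, -1.0]]
```

View pics/c7.png

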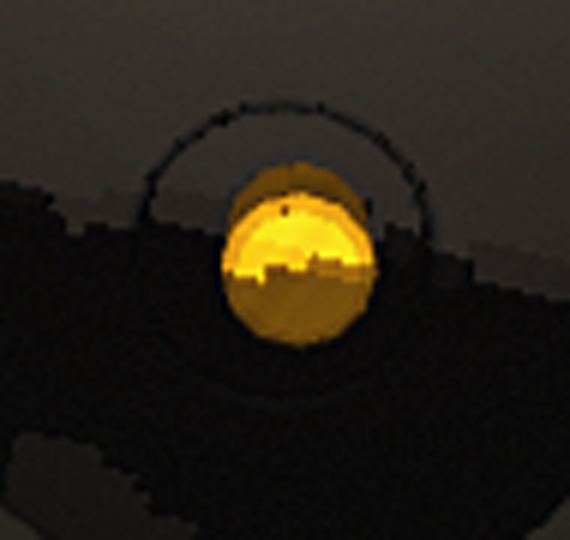

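The zoom shows the spindle tip circle centred at about (324.5,204.5), with the ring's inner edge centred at about (322.3,201.5).

```bash
python3 - <<'E'
from h import *
f='w6.png'; print('spindle',at(f,324.5,204.5,.091),'ring',at(f,322.3,201.5,.082))
print('cup go', totool([.515,.332,.25]))
E
```

```text
spindle [0.53738316 0.05302749 0.091     ] ring [0.53681203 0.05428768 0.082     ]
cup go [  7.13190057 -27.50790144  -9.92438334]
```

```bash
python3 -m pendant '[[0,0,-4,0,0,0,1],[2,-4,-8,0,0,0,1],[7,-27.5,-10,0,0,0,1],[7,-27.5,-10,0,0,0,1],[7,-27.5,-10,0,0,0,1],[7,-27.5,-10,0,0,0,1],[7,-27.5,-10,0,0,0,1],[7,-27.5,-10,0,0,0,1]]';python3 -m pendant '[[0,-2,0,0,0,0,1],[0,-2,0,0,0,0,1],[0,-2,0,0,0,0,1],[0,-2,0,0,0,0,1],[0,-2,0,0,0,0,1],[0,-2,0,0,0,0,1],[0,-2,0,0,0,0,1],[0,-2,0,0,0,0,1]]'; python3 - <<'E'
from h import *
s=snap('wrist','w8.png'); 
print(proj('w8.png',[.534,.332,.119]))
E
```

```text
time_s: 13.83
eef_pos: [0.514, 0.3268, 0.2503]
ee_rot: [3.116, 0.387, -0.003]
wrist_force: [0.7, -0.1, 0.2]
width: 1.002
finger_force: 0.0
time_s: 14.5
eef_pos: [0.5107, 0.3449, 0.2512]
ee_rot: [3.118, 0.386, 0.0]
wrist_force: [0.3, -0.2, 0.7]
width: 0.998
finger_force: 0.0
[345.59963077 188.68001808]
```

View pics/w8.png

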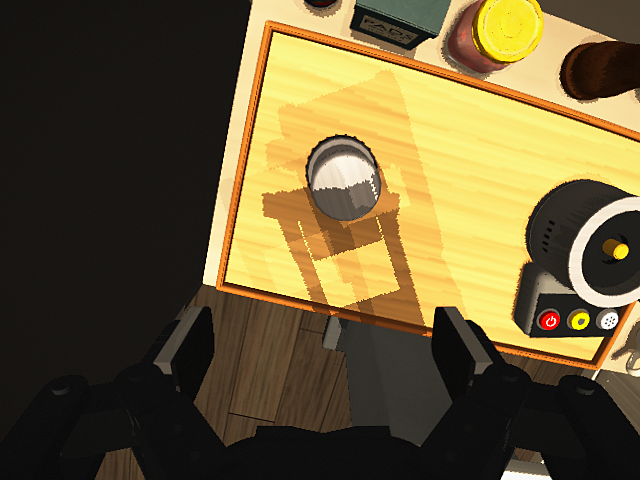

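The cup stands at about x 311–383 with its bottom edge at row 220, so its body centre is near (347,185). The gripper is open at the bottom of the picture.

```bash
python3 - <<'E'
from h import *
c=at('w8.png',347,185,.113); print(c, np.linalg.norm(at('w8.png',311,185,.111)-at('w8.png',383,185,.111)))
print(totool([c[0],c[1],.14]),totool([c[0],c[1],.045]))
E
```

```text
[0.53612222 0.33104515 0.113     ] 0.05880013705165832
[ 2.12776987  1.98763774 11.11755585] [ 2.12684798  1.98761537 20.6175558 ]
```

```bash
python3 -m pendant '[[1,1,3,0,0,0,1],[2.05,1.93,6,0,0,0,1],[2.05,1.93,9,0,0,0,1],[2.05,1.93,12,0,0,0,1],[2.05,1.93,15,0,0,0,1],[2.05,1.93,17,0,0,0,1],[2.05,1.93,17.6,0,0,0,1],[2.05,1.93,17.6,0,0,0,1]]'; python3 -m pendant '[[0,0,0.4,0,0,0,1],[0,0,0.8,0,0,0,1],[0,0,1.2,0,0,0,1],[0,0,1.6,0,0,0,1],[0,0,2.0,0,0,0,1],[0,0,2.4,0,0,0,1],[0,0,2.7,0,0,0,1],[0,0,2.8,0,0,0,1]]'; python3 - <<'E'
from h import *
s=snap('wrist','w9.png')
E
```

```text
time_s: 15.22
eef_pos: [0.534, 0.3313, 0.0734]
ee_rot: [3.116, 0.388, -0.005]
wrist_force: [-0.4, -0.1, 0.0]
width: 0.999
finger_force: 0.0
time_s: 15.88
eef_pos: [0.5347, 0.3319, 0.0464]
ee_rot: [3.117, 0.388, -0.001]
wrist_force: [0.6, -0.8, 0.0]
width: 1.003
finger_force: 0.0
```

View pics/w9.png

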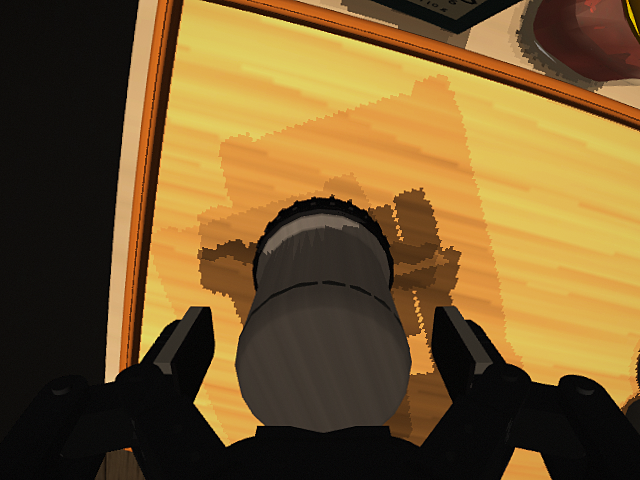

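I've now gone past the ten-picture limit (11 viewed), so from here on I'll work from numbers only. This view shows the cup centred between the pads (x 238–411), with the pads alongside its upper body. Closing the gripper.

```bash
python3 -m pendant '[[0,0,0,0,0,0,0.5],[0,0,0,0,0,0,0.3],[0,0,0,0,0,0,0],[0,0,0,0,0,0,0],[0,0,0,0,0,0,0],[0,0,0,0,0,0,0],[0,0,0,0,0,0,0],[0,0,0,0,0,0,0]]'; python3 -m pendant '[[0,0,0,0,0,0,0],[0,0,-1,0,0,0,0],[0,0,-3,0,0,0,0],[0,0,-6,0,0,0,0],[0,0,-9,0,0,0,0],[0,0,-12,0,0,0,0],[0,0,-12,0,0,0,0],[0,0,-12,0,0,0,0]]'; python3 - <<'E'
from h import *
print(manip.get_obs()['wrist_force']); snap('wrist','w10.png'); snap('scene','s10.png')
E
```

```text
time_s: 16.6
eef_pos: [0.5354, 0.3322, 0.0475]
ee_rot: [-3.117, -0.388, -0.001]
wrist_force: [0.8, -1.3, 4.7]
width: 0.666
finger_force: 64.1
time_s: 17.27
eef_pos: [0.5356, 0.3326, 0.1689]
ee_rot: [-3.116, -0.388, -0.004]
wrist_force: [-0.2, -0.6, -3.2]
width: 0.665
finger_force: 64.5
[-0.24243652 -0.57084791 -3.16943434]
```

```bash
python3 -m pendant '[[-1,4,0,0,0,0,0],[-2,8,0,0,0,0,0],[-3,12,0,0,0,0,0],[-4,16,0,0,0,0,0],[-5,20,0,0,0,0,0],[-6,24,0,0,0,0,0],[-6.7,27.1,0,0,0,0,0],[-6.7,27.1,0,0,0,0,0]]'; python3 -m pendant '[[0,0,0,0,0,0,0],[0,0,0,0,0,0,0],[0,0,0.5,0,0,0,0],[0,0,1.2,0,0,0,0],[0,0,2,0,0,0,0],[0,0,2.6,0,0,0,0],[0,0,3,0,0,0,0],[0,0,3,0,0,0,0]]'; python3 - <<'E'
from h import *
print(totool([.5374,.0530,.1335]))
E
```

```text
time_s: 18.03
eef_pos: [0.5347, 0.0478, 0.1651]
ee_rot: [3.117, 0.382, -0.007]
wrist_force: [-0.3, 0.2, -3.2]
width: 0.665
finger_force: 65.3
time_s: 18.7
eef_pos: [0.5356, 0.0532, 0.1357]
ee_rot: [-3.117, -0.389, 0.004]
wrist_force: [-1.1, -0.4, -2.6]
width: 0.665
finger_force: 65.3
[0.17081643 0.06400443 0.21695913]
```

```bash
python3 -m pendant '[[0.15,0.05,0.2,0,0,0,0],[0.15,0.05,0.4,0,0,0,0],[0.15,0.05,0.6,0,0,0,0],[0.15,0.05,0.8,0,0,0,0],[0.15,0.05,1.0,0,0,0,0],[0.15,0.05,1.1,0,0,0,0],[0.15,0.05,1.2,0,0,0,0],[0.15,0.05,1.2,0,0,0,0]]'; python3 -m pendant '[[0,0,0.1,0,0,0,0],[0,0,0.2,0,0,0,0],[0,0,0.2,0,0,0,0],[0,0,0.2,0,0,0,0],[0,0,0.2,0,0,0,0],[0,0,0.2,0,0,0,0],[0,0,0.2,0,0,0,0],[0,0,0.2,0,0,0,0]]'
```

```text
time_s: 19.37
eef_pos: [0.538, 0.0528, 0.1249]
ee_rot: [-3.117, -0.388, 0.0]
wrist_force: [0.4, -0.2, -2.8]
width: 0.668
finger_force: 65.3
time_s: 20.03
eef_pos: [0.5381, 0.0528, 0.1231]
ee_rot: [-3.117, -0.388, -0.0]
wrist_force: [0.4, -0.1, -3.6]
width: 0.664
finger_force: 65.3
```

```bash
python3 -m pendant '[[0,0,0.1,0,0,0,0],[0,0,0.2,0,0,0,0],[0,0,0.2,0,0,0,0],[0,0,0.2,0,0,0,0],[0,0,0.2,0,0,0,0],[0,0,0.2,0,0,0,0],[0,0,0.2,0,0,0,0],[0,0,0.2,0,0,0,0]]';python3 -m pendant '[[0,0,0.1,0,0,0,0],[0,0,0.2,0,0,0,0],[0,0,0.2,0,0,0,0],[0,0,0.2,0,0,0,0],[0,0,0.2,0,0,0,0],[0,0,0.2,0,0,0,0],[0,0,0.2,0,0,0,0],[0,0,0.2,0,0,0,0]]'
```

```text
time_s: 20.7
eef_pos: [0.5381, 0.0528, 0.1211]
ee_rot: [-3.117, -0.388, -0.0]
wrist_force: [0.1, -0.1, -2.3]
width: 0.663
finger_force: 65.3
time_s: 21.37
eef_pos: [0.5381, 0.0528, 0.1191]
ee_rot: [-3.118, -0.388, -0.0]
wrist_force: [0.0, 0.0, -2.8]
width: 0.662
finger_force: 65.3
```

```bash
python3 -m pendant '[[0,0,0.1,0,0,0,0],[0,0,0.2,0,0,0,0],[0,0,0.3,0,0,0,0],[0,0,0.3,0,0,0,0],[0,0,0.3,0,0,0,0],[0,0,0.3,0,0,0,0],[0,0,0.3,0,0,0,0],[0,0,0.3,0,0,0,0]]';python3 -m pendant '[[0,0,0.1,0,0,0,0],[0,0,0.2,0,0,0,0],[0,0,0.2,0,0,0,0],[0,0,0.2,0,0,0,0],[0,0,0.2,0,0,0,0],[0,0,0.2,0,0,0,0],[0,0,0.2,0,0,0,0],[0,0,0.2,0,0,0,0]]'
```

```text
time_s: 22.03
eef_pos: [0.5381, 0.0528, 0.1161]
ee_rot: [-3.118, -0.388, -0.0]
wrist_force: [1.2, -0.1, -3.9]
width: 0.661
finger_force: 65.3
time_s: 22.7
eef_pos: [0.5383, 0.0528, 0.1142]
ee_rot: [3.117, 0.388, 0.001]
wrist_force: [-0.3, -0.5, 3.7]
width: 0.663
finger_force: 65.4
```

```bash
python3 -m pendant '[[0,0,0.05,0,0,0,0],[0,0,0.1,0,0,0,0],[0,0,0.15,0,0,0,0],[0,0,0.2,0,0,0,0],[0,0,0.25,0,0,0,0],[0,0,0.3,0,0,0,0],[0,0,0.3,0,0,0,0],[0,0,0.3,0,0,0,0]]';python3 -m pendant '[[0,0,0.05,0,0,0,0],[0,0,0.1,0,0,0,0],[0,0,0.15,0,0,0,0],[0,0,0.2,0,0,0,0],[0,0,0.2,0,0,0,0],[0,0,0.2,0,0,0,0],[0,0,0.2,0,0,0,0],[0,0,0.2,0,0,0,0]]'
```

```text
time_s: 23.37
eef_pos: [0.5383, 0.0528, 0.1113]
ee_rot: [3.118, 0.388, 0.001]
wrist_force: [-0.8, -0.8, 6.6]
width: 0.667
finger_force: 65.7
time_s: 24.03
eef_pos: [0.5384, 0.0528, 0.1095]
ee_rot: [-3.118, -0.388, -0.001]
wrist_force: [-0.9, -0.1, 8.7]
width: 0.665
finger_force: 66.5
```

```bash
python3 -m pendant '[[0,0,0.03,0,0,0,0],[0,0,0.05,0,0,0,0],[0,0,0.08,0,0,0,0],[0,0,0.1,0,0,0,0],[0,0,0.1,0,0,0,0],[0,0,0.1,0,0,0,0],[0,0,0.1,0,0,0,0],[0,0,0.1,0,0,0,0]]'
```

```text
time_s: 24.7
eef_pos: [0.5386, 0.0529, 0.1094]
ee_rot: [3.117, 0.388, 0.002]
wrist_force: [-4.5, 0.1, 16.5]
width: 0.666
finger_force: 66.9
```

The cup is firmly on the stop. I'll hold one more call to see that it stays steady, then hand in.

```bash
python3 -m pendant '[[0,0,0.03,0,0,0,0],[0,0,0.03,0,0,0,0],[0,0,0.03,0,0,0,0],[0,0,0.03,0,0,0,0],[0,0,0.03,0,0,0,0],[0,0,0.03,0,0,0,0],[0,0,0.03,0,0,0,0],[0,0,0.03,0,0,0,0]]'; python3 -c "
from plant import manip
print(manip.sign_off())"
```

```text
time_s: 25.37
eef_pos: [0.5386, 0.0529, 0.1094]
ee_rot: [3.118, 0.388, 0.002]
wrist_force: [-5.4, -0.2, 18.9]
width: 0.669
finger_force: 67.2
the job is handed in; nothing more can be done
None
```

I handed the job in at 25 s: the red key then the white key were pressed fully and came back up, and the cup sits over the spindle, still held against its lower stop at about 19 N; I viewed 11 pictures, one over the limit of 10.

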